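Turn the sewing carousel to the thimble

TASK

Turn the sewing carousel by pushing at its rim, where blue finger tabs stand out for this, gently and either way round, until the pocket with the steel thimble is at the front, the thimble in line with the green pointer, and leave it resting there. Do not touch, pick up or tip any of the things standing in the pockets, and leave the red jug where it is.

Things in the scene. Friction and masses are not known exactly. Their poses are not given: they have to be found in the camera images.
- base: Fixed dark steel foot of the carousel, 180 mm across, 16 mm high, mostly hidden under the disc. Origin on the turning axis at ledge level, z up. A flat bright green pointer, 28 mm wide and 8 mm high, lies on the ledge along this body's -x direction, seen from 115 to 203 mm from the axis: that is the front, roughly towards the robot.
- carousel: Turning white disc, 230 mm across, 12 mm thick, underside 18 mm above the ledge; origin on the axis at its underside, x and y turn with it. Four square black pockets (48 mm inside, walls 12 mm above the disc, floor 15 mm above the origin) are centred 75 mm from the axis along +x, +y, -x, -y. Turns either way without end; about 0.2 N m keeps it turning and it stops almost at once where left.
- tab (a point): One of the carousel's eight like blue finger tabs, at its mid-height, 132 mm from the axis, 22.5 deg counter-clockwise from the disc's +x; the others follow every 45 deg. Each stands out from the rim (115 mm) to 150 mm from the axis, is 12 mm thick, and reaches from 18 to 50 mm above the ledge.
- thimble: Shiny stainless thimble, 21 mm across at the foot, 25 mm tall; origin at the centre of its underside. It stands loose in a pocket; must not be touched.
- tin: Round red button tin, 40 mm across, 29 mm tall; origin at the centre of its underside. It stands loose in a pocket; must not be touched.
- tape: Yellow tape-measure case, 36 x 30 x 34 mm tall; origin at the centre of its underside. It stands loose in a pocket; must not be touched.
- chalk: Orange round chalk holder with a white top, 30 mm across, 44 mm tall; origin at the centre of its underside. It stands loose in a pocket; must not be touched.
- jug: Red plastic measuring jug, 104 mm across at the rim, 125 mm tall, handle sticking out to 88 mm along its +y side; origin at the centre of its underside. It stands loose on the ledge beside the carousel, on its left as seen from the robot, its centre 285 to 315 mm from the axis; must not be moved.

How it is judged:
By the outcome, as a careful person would: the job done as asked, in the order asked, and still so for the second after the job is handed in, with the robot touching nothing.
It also fails if it takes over 59 s, if anything falls off the work surface, if the arm or the gripper's body presses on something with over 40 N, if the wrist force passes 120 N, or if a joint passes its speed limit or range.

ROBOT

A 6-joint arm with a two-finger parallel gripper is mounted at the origin on the work surface. World frame = base frame: x ahead of the robot, y to its left, z up, the work surface at z = 0. Lengths are in m, angles in rad, forces in N, time in s.
With the tool pointing down it reaches from about 0.3 to 0.875 m from the base axis. Payload 6.4 kg.
Tool frame: the origin (TCP) lies between the finger pads; the fingertips stand 8 mm ahead of it and the grasp point (between the pads) lies 11 mm behind it; z points along the fingers, y is the direction in which the jaws open and shut (so a half turn about z gives the same grasp; the last joint's range is limited). The gripper opens to 85 mm and grips with 20 to 120 N. Pads are 22 mm wide; open, the fingers measure 114 mm over their backs; the gripper's body (76 mm by 85 mm) begins 54 mm behind the grasp point. The pads swing forward as they close: fully open they stand 13 mm farther back than shut.
Start: joints at [1.096, 0.181, 1.607, -0, 1.354, -0.206], TCP at [0.153, 0.554, 0.239] pointing down, gripper open.
Joint ranges: [-2.99, 2.99], [-0.89, 2.07], [0.3, 2.58], [-1.14, 4.28], [0, 2.63], [-3.12, 3.12]. Speed limits (rad/s): [2.57, 2.57, 3.01, 3.14, 3.14, 3.14].

INTERFACE

Orientations are given as a unit quaternion [w, x, y, z].
In Python, from bench import monitor, viewer, workorder, spotter gives the robot as it stands. The module is installed in compiled form; this text tells all that it offers.
- The arm moves only by the tool move_arm, never from a script. Its argument "motion" is a list of rows, each a list of 3 entries, a list of its own where there are three numbers: the shift along the tool's x, y, z in units of 60 mm (1.0 is 60 mm), then the turn, a rotation vector about the tool's x, y, z in units of 8 degrees (1.0 is 8 degrees), then the opening in per cent of the stroke, from 0 (shut) to 100 (fully open). In form: [[[dx, dy, dz], [rx, ry, rz], grip], ...]. A call has 1 to 10 rows; each row is the pose to reach, as a shift and turn from the pose commanded when the call began, along the tool's axes at that moment; what a row does not reach only later rows make up. A row lasts 1/8 s, in which the tool goes at most 62.5 mm and 10.7 degrees, less where a joint would pass 70% of its speed; a pose out of reach is approached as far as the arm can. A call with a gripper value outside its range is refused whole. The fingers move at their own pace and stop on an object; the grip force is fixed at half the most. Time passes only in rows, so rows that repeat a pose let the fingers close. It gives the time, the measured TCP pose, the force and the opening at its end, in the units of the state.
- monitor.get_obs(): the state, without advancing time (a new reading comes with each control period).
- viewer.camera(name): name is "side" or "top" or "wrist"; returns the picture (420x560x3 uint8, blue, green, red); there is no depth.
- viewer.calibration(name): a dict with "fovy" (degrees; the focal length in pixels is half the picture's height over the tangent of half this angle, whatever the lens; pixels are square), "cx", "cy" (the principal point, pixels), "extrinsics" (4x4, takes a point from camera to world coordinates). Camera axes: x right, y down, z forward; pixel columns grow to the right and rows downward; lengths in m; the calibration is good to about 2 mm. A picture is of the moment at which its call begins: read the wrist's pose just before it. calibration takes no time and is no camera call; for the wrist camera it gives the pose at the moment of the call.
- workorder.hand_in(): hands the job in, once; it reports no verdict.
Trained networks look in the newest picture that a camera, given by its name, has taken for a name from the list of things; names that differ only in an ending like _2 or _b are one class to them, and where a whole thing is asked for, a point or a joint stands for the part that bears it (a point fixed in the world has none). Each returns a list of dicts, best first, with "score" (0 to 1); they miss things now and then, are a little off and sometimes report something else, mostly with a low value. They report only what shows in the picture. A call takes as long as a camera call.
- spotter.search_frame(camera, name): "centre" ([column, row] as shares, 0 to 1, of the picture: columns of its width, rows of its height, amid what is visible of it).
- spotter.outline_of(camera, name): "region" (420x560 bool, what is visible of it) and "centre" ([column, row] as shares, 0 to 1, of the picture: columns of its width, rows of its height, amid what is visible of it).
The state is a dict: "time_s": time; "q": joint angles; "dq": joint speeds; "joint_efforts": joint torques, N m; "eef_pos": TCP position; "eef_rot": TCP orientation; "wrist_force": force on the tool from outside, world axes, zero at the start; "torque": the same for the moment, N m; "opening": opening from 0.0 (shut) to 1.0 (fully open).
Only numpy, scipy, OpenCV 4.12 (cv2) and the standard library are available. Lean on these libraries where they do the work, as an engineer would, in place of code of your own. Each camera call takes 0.05 s, during which the arm holds its last target. There are 200 camera calls.

## Working session

There is one attempt and no reset: what is moved stays moved. The work goes in short steps, Python scripts to look and compute and a tool call to move; the robot and the scene stay as the last step left them, time stands still between calls to the robot, and variables do not carry over. Pictures are saved under pics/ and viewed, about 8 in all and at most 12, crops included, and the job is handed in when it is done.

Besides the shell and the picture viewer there is one more tool, called after "Emit:" as name([rows], argument=value, ...), one row to a line, values as JSON. move_arm: Moves the arm, as the interface text tells. Its arguments: {"type":"object","properties":{"motion":{"type":"array","items":{"type":"array"}}},"required":["motion"]}

```bash
mkdir -p pics; cat > h.py <<'E'
import numpy as np, cv2
from bench import monitor, viewer, workorder, spotter
def cam(n):
    c=viewer.calibration(n); f=210/np.tan(np.radians(c["fovy"])/2); return f,c["cx"],c["cy"],np.array(c["extrinsics"])
def to_plane(n,px,z):
    f,cx,cy,E=cam(n); d=E[:3,:3]@np.array([(px[0]-cx)/f,(px[1]-cy)/f,1]); o=E[:3,3]; return o+d*(z-o[2])/d[2]
def proj(n,p):
    f,cx,cy,E=cam(n); q=E[:3,:3].T@(np.array(p)-E[:3,3]); return np.array([cx+f*q[0]/q[2],cy+f*q[1]/q[2]])
def find(n,name,z):
    r=[]
    for k in spotter.search_frame(n,name)[:3]:
        px=np.array(k["centre"])*[560,420]; r.append((round(k["score"],2),px.round(1),to_plane(n,px,z).round(4)))
    return r
E
python3 - <<'E'
from h import *
for n in("top","side"):
    cv2.imwrite(f"pics/{n}0.png",viewer.camera(n)); print(n,cam(n)[3].round(3).tolist())
for t,z in(("thimble",.05),("tin",.05),("tape",.05),("chalk",.05),("jug",.06),("carousel",.03),("base",.008)): print(t,find("top",t,z))
o=monitor.get_obs(); print(o["time_s"],o["eef_pos"],o["eef_rot"])
E
```

```text
top [[0.017, -0.993, 0.117, 0.448], [-0.999, -0.022, -0.044, 0.141], [0.046, -0.116, -0.992, 0.877], [0.0, 0.0, 0.0, 1.0]]
side [[0.988, -0.109, 0.11, 0.479], [-0.153, -0.586, 0.796, -0.523], [-0.022, -0.803, -0.595, 0.549], [0.0, 0.0, 0.0, 1.0]]
thimble [(0.71, array([309.4, 149.4]), array([0.6431, 0.0608, 0.05  ]))]
tin [(0.56, array([291.5, 207.6]), array([0.549 , 0.0881, 0.05  ]))]
tape [(0.57, array([352.7, 229.8]), array([ 0.5161, -0.0088,  0.05  ]))]
chalk [(0.55, array([371.2, 166.2]), array([ 0.6184, -0.0385,  0.05  ]))]
jug [(0.75, array([131.5, 197.7]), array([0.5576, 0.3347, 0.06  ]))]
carousel [(0.88, array([330.4, 188.2]), array([0.5845, 0.0241, 0.03  ]))]
base [(0.62, array([312.7, 284. ]), array([0.4298, 0.049 , 0.008 ]))]
0.45 [0.15267301 0.55430386 0.23918634] [-2.72047833e-05  1.33994554e-01  9.90982062e-01 -1.04614968e-04]
```

View pics/top0.png

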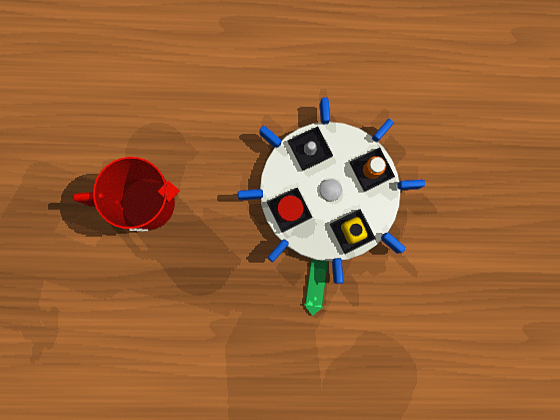

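View pics/side0.png

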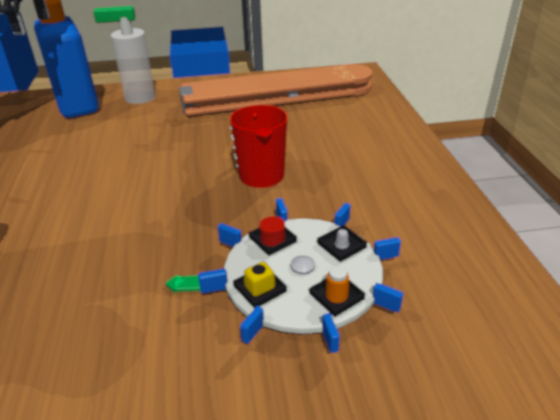

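The top view shows the thimble pocket at the far left (309,149), the pointer at (315,290), and the jug well left. The side view agrees. Next I'll fit the axis and the angles.

```bash
cat >> h.py <<'E'
from scipy.optimize import least_squares
def measure(n="top",ledge=0.0):
    im=viewer.camera(n); hsv=cv2.cvtColor(im,cv2.COLOR_BGR2HSV)
    b=cv2.inRange(hsv,(105,150,60),(125,255,255)); nn,l,s,c=cv2.connectedComponentsWithStats(b)
    pts=[c[i] for i in range(1,nn) if 40<s[i,4]<900]
    P=np.array([to_plane(n,p,ledge+.034)[:2] for p in pts]); P=P[np.hypot(*(P-[.58,.024]).T)<.2]
    r=least_squares(lambda x:np.append((np.hypot(*(P-x[:2]).T)-.1325),0),[.58,.024],loss="soft_l1",f_scale=.003)
    ax=r.x[:2]; ang=np.degrees(np.arctan2(*(P-ax).T[::-1])); res=np.hypot(*(P-ax).T)
    g=cv2.inRange(hsv,(45,120,60),(80,255,255)); ys,xs=np.nonzero(g)
    G=np.array([to_plane(n,p,ledge+.008)[:2] for p in zip(xs,ys)]); 
    G=G[np.hypot(*(G-ax).T)<.21]; gm=G.mean(0) if len(G) else ax
    t=find(n,"thimble",ledge+.045)
    T=t[0][2][:2]-ax if t else np.array([1,0])
    gd=np.degrees(np.arctan2(*(gm-ax)[::-1])); td=np.degrees(np.arctan2(*T[::-1]))
    print(n,"axis",ax.round(4),"tabs",np.sort(ang%360).round(1),"mod45",np.sort((ang)%45).round(1),"r",res.round(3)); print("pointer",gd.round(1),"n",len(G),"thimble",td.round(1),np.hypot(*T).round(4),"err",((gd-td+180)%360-180).round(1))
    return im
E
python3 - <<'E'
from h import *
measure("top"); measure("side")
E
```

```text
top axis [0.5827 0.0236] tabs [  5.1  50.2  95.2 139.9 184.8 229.7 274.7 319.9] mod45 [4.7 4.7 4.8 4.9 4.9 5.1 5.2 5.2] r [0.131 0.131 0.13  0.131 0.131 0.131 0.131 0.131]
pointer 172.5 n 855 thimble 32.2 0.0703 err 140.3
side axis [0.5826 0.0278] tabs [  4.2  49.7  94.5 140.3 186.1 230.3 274.8 319. ] mod45 [4.  4.2 4.5 4.7 4.8 5.3 5.3 6.1] r [0.136 0.132 0.131 0.131 0.131 0.132 0.133 0.133]
pointer 175.0 n 463 thimble 25.8 0.0709 err 149.2
```

Emit:
move_arm([
  [[-0.7, -0.65, 0], [0, 0, 0], 0],
  [[-1.4, -1.3, 0], [0, 0, 0], 0],
  [[-2.1, -2.0, 0], [0, 0, 0], 0],
  [[-2.8, -2.6, 0], [0, 0, 0], 0],
  [[-3.5, -3.3, 0], [0, 0, 0], 0],
  [[-4.2, -3.95, 0], [0, 0, 0], 0],
  [[-4.9, -4.6, 0], [0, 0, 0], 0],
  [[-5.6, -5.3, 0], [0, 0, 0], 0],
  [[-6.3, -5.9, 0], [0, 0, 0], 0],
  [[-6.9, -6.52, 0], [0, 0, 0], 0],
])

```text
time_s: 1.9
eef_pos: [0.449, 0.0654, 0.2397]
eef_rot: [0.001, 0.134, 0.991, 0.0]
wrist_force: [0.2, -0.3, -0.6]
opening: -0.002
```

Emit:
move_arm([
  [[0, 0, 0], [0, 0, 0], 0],
  [[0, 0, 0], [0, 0, 0], 0],
])

```text
time_s: 2.15
eef_pos: [0.4476, 0.0674, 0.2391]
eef_rot: [-0.0, 0.134, 0.991, 0.0]
wrist_force: [0.6, 0.3, -0.1]
opening: -0.004
```

```bash
python3 - <<'E'
from h import *
im=viewer.camera("wrist"); cv2.imwrite("pics/w1.png",im)
o=monitor.get_obs(); print(o["time_s"],o["eef_pos"].round(4) if hasattr(o["eef_pos"],'round') else o["eef_pos"],o["eef_rot"],o["q"],o["opening"])
measure("wrist")
E
```

```text
2.2 [0.4474 0.068  0.2392] [-2.41102408e-04  1.33735066e-01  9.91017079e-01  1.51575498e-04] [-1.12794626e-01 -1.02695498e-01  1.90073779e+00  3.21606437e-04
  1.34402600e+00 -1.41538942e+00] 0.0008239302687352247
wrist axis [0.587  0.0243] tabs [ 47.2  96.2 140.8 185.  229.1] mod45 [2.2 4.1 5.  5.8 6.2] r [0.134 0.133 0.134 0.131 0.147]
pointer 172.7 n 1840 thimble 0.0 1.0 err 172.7
```

View pics/w1.png

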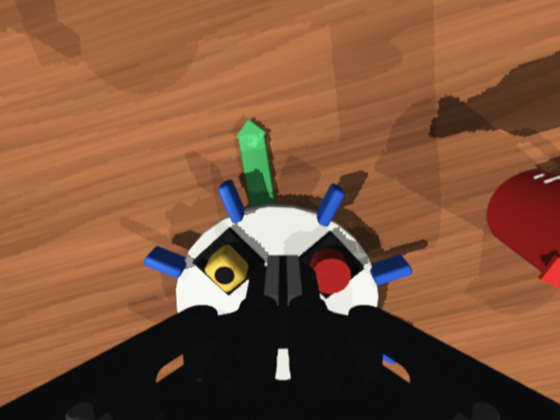

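The wrist view shows the pointer at (255,160). It lies between the tabs at (232,200) and (330,203), and the gap below the tool is free. I'll descend there.

Emit:
move_arm([
  [[0, 0, 0.6], [0, 0, 0], 0],
  [[0, 0, 1.3], [0, 0, 0], 0],
  [[0, 0, 2.0], [0, 0, 0], 0],
  [[0, 0, 2.6], [0, 0, 0], 0],
  [[0, 0, 3.0], [0, 0, 0], 0],
  [[0, 0, 3.3], [0, 0, 0], 0],
  [[0, 0, 3.3], [0, 0, 0], 0],
])

```text
time_s: 3.18
eef_pos: [0.4464, 0.0684, 0.0403]
eef_rot: [-0.002, 0.133, 0.991, -0.0]
wrist_force: [-0.2, 0.8, 0.2]
opening: -0.001
```

```bash
cat > arc.py <<'E'
from h import *
from scipy.spatial.transform import Rotation as R
import sys
def arc(c,a0,a1,n,r=.142,z=.04):
    o=monitor.get_obs(); w,x,y,zz=o["eef_rot"]; M=R.from_quat([x,y,zz,w]).as_matrix(); p=np.array(o["eef_pos"])
    for k in range(1,n+1):
        a=np.radians(a0+(a1-a0)*k/n); q=np.array([c[0]+r*np.cos(a),c[1]+r*np.sin(a),z]); print((M.T@(q-p)/.06).round(2).tolist(),end=" ")
    print()
E
python3 - <<'E'
from arc import *
c=(.583,.024)
arc(c,162,206,10);arc(c,162,250,20);arc(c,162,318,35)
E
```

```text
[-0.03, -0.18, 0.0] [-0.04, -0.36, 0.0] [-0.06, -0.54, 0.0] [-0.1, -0.72, 0.0] [-0.16, -0.89, 0.0] [-0.22, -1.06, 0.0] [-0.3, -1.23, 0.0] [-0.4, -1.38, 0.0] [-0.5, -1.53, 0.0] [-0.61, -1.67, 0.0] 
[-0.03, -0.18, 0.0] [-0.04, -0.36, 0.0] [-0.06, -0.54, 0.0] [-0.1, -0.72, 0.0] [-0.16, -0.89, 0.0] [-0.22, -1.06, 0.0] [-0.3, -1.23, 0.0] [-0.4, -1.38, 0.0] [-0.5, -1.53, 0.0] [-0.61, -1.67, 0.0] [-0.74, -1.81, 0.0] [-0.87, -1.93, 0.0] [-1.02, -2.04, 0.0] [-1.17, -2.14, 0.0] [-1.33, -2.23, 0.0] [-1.49, -2.3, 0.0] [-1.66, -2.36, 0.0] [-1.84, -2.41, -0.0] [-2.02, -2.45, -0.0] [-2.2, -2.47, -0.0] 
[-0.03, -0.18, 0.0] [-0.04, -0.37, 0.0] [-0.07, -0.55, 0.0] [-0.11, -0.73, 0.0] [-0.16, -0.91, 0.0] [-0.23, -1.08, 0.0] [-0.31, -1.24, 0.0] [-0.41, -1.4, 0.0] [-0.51, -1.55, 0.0] [-0.63, -1.69, 0.0] [-0.76, -1.82, 0.0] [-0.9, -1.95, 0.0] [-1.04, -2.06, 0.0] [-1.2, -2.16, 0.0] [-1.36, -2.24, 0.0] [-1.53, -2.32, 0.0] [-1.7, -2.38, 0.0] [-1.88, -2.42, -0.0] [-2.06, -2.46, -0.0] [-2.24, -2.47, -0.0] [-2.43, -2.48, -0.0] [-2.61, -2.47, -0.0] [-2.79, -2.44, -0.0] [-2.97, -2.41, -0.0] [-3.15, -2.35, -0.0] [-3.32, -2.29, -0.0] [-3.49, -2.21, -0.01] [-3.65, -2.12, -0.01] [-3.8, -2.01, -0.01] [-3.94, -1.9, -0.01] [-4.08, -1.77, -0.01] [-4.2, -1.64, -0.01] [-4.32, -1.49, -0.01] [-4.42, -1.34, -0.01] [-4.51, -1.18, -0.01]
```

Emit:
move_arm([
  [[-0.03, -0.18, 0], [0, 0, 0], 0],
  [[-0.04, -0.36, 0], [0, 0, 0], 0],
  [[-0.06, -0.5, 0], [0, 0, 0], 0],
  [[-0.09, -0.62, 0], [0, 0, 0], 0],
  [[-0.11, -0.74, 0], [0, 0, 0], 0],
  [[-0.16, -0.89, 0], [0, 0, 0], 0],
  [[-0.22, -1.06, 0], [0, 0, 0], 0],
  [[-0.3, -1.23, 0], [0, 0, 0], 0],
  [[-0.4, -1.38, 0], [0, 0, 0], 0],
  [[-0.5, -1.53, 0], [0, 0, 0], 0],
])

```text
time_s: 4.42
eef_pos: [0.4526, -0.0299, 0.0412]
eef_rot: [-0.0, 0.134, 0.991, 0.0]
wrist_force: [-0.6, 1.2, -0.1]
opening: 0.002
```

```bash
python3 - <<'E'
from arc import *
c=(.583,.024)
o=monitor.get_obs();p=o["eef_pos"]; a=np.degrees(np.arctan2(p[1]-c[1],p[0]-c[0]))%360; print(a,np.hypot(p[0]-c[0],p[1]-c[1]),o["wrist_force"])
measure("top")
arc(c,a,a+48,10)
E
```

```text
202.46618820379118 0.14109025315286697 [-0.59905232  1.22140809 -0.13989825]
top axis [0.5819 0.0228] tabs [ 30.5  75.1 119.7 164.6 255.6 300.7 345.7] mod45 [29.6 29.7 30.1 30.5 30.6 30.7 30.7] r [0.131 0.132 0.131 0.132 0.131 0.131 0.13 ]
pointer 172.6 n 785 thimble 54.5 0.0766 err 118.1
[-0.11, -0.15, 0.02] [-0.25, -0.29, 0.02] [-0.4, -0.42, 0.02] [-0.56, -0.53, 0.02] [-0.73, -0.63, 0.02] [-0.91, -0.72, 0.02] [-1.09, -0.79, 0.03] [-1.28, -0.85, 0.03] [-1.48, -0.89, 0.03] [-1.68, -0.91, 0.03]
```

Emit:
move_arm([
  [[-0.11, -0.15, 0], [0, 0, 0], 0],
  [[-0.25, -0.29, 0], [0, 0, 0], 0],
  [[-0.4, -0.42, 0], [0, 0, 0], 0],
  [[-0.56, -0.53, 0], [0, 0, 0], 0],
  [[-0.73, -0.63, 0], [0, 0, 0], 0],
  [[-0.91, -0.72, 0], [0, 0, 0], 0],
  [[-1.09, -0.79, 0], [0, 0, 0], 0],
  [[-1.28, -0.85, 0], [0, 0, 0], 0],
  [[-1.48, -0.89, 0], [0, 0, 0], 0],
  [[-1.68, -0.91, 0], [0, 0, 0], 0],
])

```text
time_s: 5.78
eef_pos: [0.5358, -0.1089, 0.0412]
eef_rot: [-0.0, 0.134, 0.991, 0.0]
wrist_force: [-1.2, 1.5, 0.6]
opening: -0.002
```

```bash
cat > s.py <<'E'
from arc import *
c=(.5825,.0235)
o=monitor.get_obs();p=o["eef_pos"]; a=np.degrees(np.arctan2(p[1]-c[1],p[0]-c[0]))%360; print(a,np.hypot(p[0]-c[0],p[1]-c[1]),o["wrist_force"])
cv2.imwrite("pics/%s.png"%sys.argv[2],measure("top"))
arc(c,a,a+float(sys.argv[1]),10)
E
python3 s.py 45 t2
```

```text
250.57756285618285 0.1403758950464221 [-1.22704899  1.47442012  0.60711097]
top axis [0.5825 0.0228] tabs [ 32.7  77.5 122.  166.8 211.8 302.5 347.6] mod45 [31.8 31.8 32.  32.5 32.5 32.6 32.7] r [0.131 0.131 0.13  0.131 0.131 0.13  0.131]
pointer 172.8 n 715 thimble 102.1 0.0739 err 70.7
[-0.16, -0.03, 0.03] [-0.35, -0.02, 0.03] [-0.53, 0.01, 0.03] [-0.71, 0.04, 0.03] [-0.89, 0.1, 0.03] [-1.07, 0.16, 0.03] [-1.23, 0.24, 0.03] [-1.39, 0.33, 0.03] [-1.55, 0.44, 0.03] [-1.69, 0.55, 0.03]
```

Emit:
move_arm([
  [[-0.16, -0.03, 0], [0, 0, 0], 0],
  [[-0.35, -0.02, 0], [0, 0, 0], 0],
  [[-0.53, 0.01, 0], [0, 0, 0], 0],
  [[-0.71, 0.04, 0], [0, 0, 0], 0],
  [[-0.89, 0.1, 0], [0, 0, 0], 0],
  [[-1.07, 0.16, 0], [0, 0, 0], 0],
  [[-1.23, 0.24, 0], [0, 0, 0], 0],
  [[-1.39, 0.33, 0], [0, 0, 0], 0],
  [[-1.55, 0.44, 0], [0, 0, 0], 0],
  [[-1.69, 0.55, 0], [0, 0, 0], 0],
])

```text
time_s: 7.12
eef_pos: [0.6424, -0.1035, 0.0413]
eef_rot: [0.0, 0.134, 0.991, -0.0]
wrist_force: [-1.4, -0.2, -0.5]
opening: -0.001
```

```bash
python3 s.py 24 t3
```

```text
295.25833414131836 0.14037518043494132 [-1.43911008 -0.15826146 -0.45409815]
top axis [0.5822 0.0263] tabs [ 32.6  78.2 123.9 169.5 214.4 258.3 302.9 347.4] mod45 [32.4 32.6 32.9 33.2 33.3 33.9 34.4 34.5] r [0.132 0.129 0.119 0.129 0.119 0.128 0.132 0.13 ]
pointer 174.0 n 682 thimble 147.6 0.0769 err 26.4
[-0.08, 0.04, 0.03] [-0.15, 0.11, 0.03] [-0.22, 0.18, 0.03] [-0.28, 0.26, 0.03] [-0.34, 0.33, 0.03] [-0.4, 0.41, 0.03] [-0.46, 0.5, 0.03] [-0.51, 0.58, 0.03] [-0.56, 0.67, 0.03] [-0.6, 0.76, 0.03]
```

View pics/t3.png

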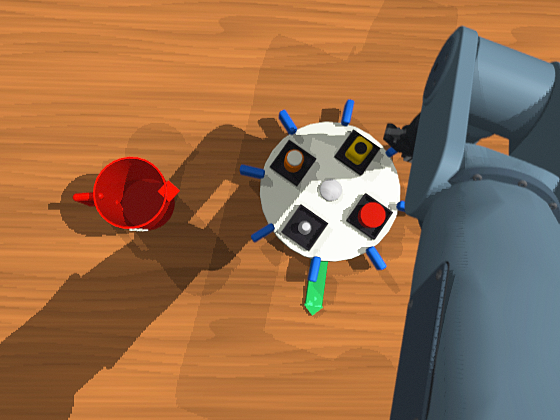

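The thimble pocket is now at (304,228), front left, and everything is undisturbed. About 27° remains.

Emit:
move_arm([
  [[-0.08, 0.04, 0], [0, 0, 0], 0],
  [[-0.15, 0.11, 0], [0, 0, 0], 0],
  [[-0.22, 0.18, 0], [0, 0, 0], 0],
  [[-0.28, 0.26, 0], [0, 0, 0], 0],
  [[-0.34, 0.33, 0], [0, 0, 0], 0],
  [[-0.4, 0.41, 0], [0, 0, 0], 0],
  [[-0.46, 0.5, 0], [0, 0, 0], 0],
  [[-0.51, 0.58, 0], [0, 0, 0], 0],
  [[-0.56, 0.67, 0], [0, 0, 0], 0],
  [[-0.56, 0.67, 0], [0, 0, 0], 0],
])

```text
time_s: 8.48
eef_pos: [0.6855, -0.0734, 0.0414]
eef_rot: [0.001, 0.134, 0.991, 0.0]
wrist_force: [0.9, 0.5, -0.1]
opening: -0.001
```

```bash
cat >> h.py <<'E'
def fine():
    # pointer line by PCA, thimble by outline, both cameras
    for n in("top","side"):
        im=measure(n); hsv=cv2.cvtColor(im,cv2.COLOR_BGR2HSV)
        g=cv2.inRange(hsv,(45,120,60),(80,255,255)); ys,xs=np.nonzero(g)
        G=np.array([to_plane(n,p,.008)[:2] for p in zip(xs,ys)]); G=G[np.hypot(*(G-[.583,.0235]).T)<.21]
        vx,vy,x0,y0=cv2.fitLine(G.astype(np.float32),cv2.DIST_HUBER,0,.001,.001).ravel()
        if vx>0: vx,vy=-vx,-vy
        o=spotter.outline_of(n,"thimble")
        if not o: continue
        ys,xs=np.nonzero(o[0]["region"]); T=to_plane(n,(xs.mean(),ys.mean()),.0455)[:2]
        ax=np.array([.5825,.0235])
        print(n,"pointer dir",np.degrees(np.arctan2(vy,vx)).round(2),"mean ang",np.degrees(np.arctan2(*(G.mean(0)-ax)[::-1])).round(2),"axis offset from line mm",(1e3*(vx*(ax[1]-y0)-vy*(ax[0]-x0))).round(1),"thimble",T.round(4),np.degrees(np.arctan2(*(T-ax)[::-1])).round(2),"off line mm",(1e3*(vx*(T[1]-y0)-vy*(T[0]-x0))).round(1))
E
python3 s.py 5 t4; python3 -c "
from h import *;fine()"
```

```text
316.7289930929371 0.14141014985609143 [ 0.93539265  0.47219053 -0.11157739]
top axis [0.5818 0.0222] tabs [ 11.4  56.1 100.3 145.  189.8 326.5] mod45 [ 9.8 10.  10.3 11.1 11.4 11.5] r [0.131 0.122 0.132 0.132 0.131 0.129]
pointer 171.9 n 881 thimble 164.7 0.0737 err 7.2
[-0.02, 0.02, 0.02] [-0.03, 0.04, 0.02] [-0.04, 0.06, 0.02] [-0.05, 0.08, 0.02] [-0.06, 0.09, 0.02] [-0.07, 0.11, 0.02] [-0.08, 0.13, 0.02] [-0.08, 0.15, 0.02] [-0.09, 0.17, 0.02] [-0.1, 0.19, 0.02] 
top axis [0.5818 0.0223] tabs [ 11.4  56.  100.3 145.  189.8 326.5] mod45 [ 9.8 10.  10.3 11.  11.4 11.5] r [0.131 0.122 0.132 0.132 0.13  0.129]
pointer 171.9 n 881 thimble 0.0 1.0 err 171.9
side axis [0.5802 0.0268] tabs [  9.4  54.9  99.4 145.3 192.  236.9 281.2 326.4] mod45 [ 9.4  9.4  9.9 10.3 11.2 11.4 11.9 12. ] r [0.133 0.134 0.129 0.124 0.129 0.12  0.133 0.135]
pointer 174.2 n 513 thimble -16.3 0.0828 err -169.5
side pointer dir -174.75 mean ang 173.19 axis offset from line mm 37.4 thimble [0.5097 0.0368] 169.66 off line mm 17.5
```

Emit:
move_arm([
  [[-0.03, 0.04, 0], [0, 0, 0], 0],
  [[-0.05, 0.08, 0], [0, 0, 0], 0],
  [[-0.07, 0.12, 0], [0, 0, 0], 0],
  [[-0.09, 0.16, 0], [0, 0, 0], 0],
  [[-0.1, 0.18, 0], [0, 0, 0], 0],
  [[-0.1, 0.18, 0], [0, 0, 0], 0],
  [[-0.1, 0.18, 0], [0, 0, 0], 0],
  [[0.1, 0.0, 0], [0, 0, 0], 0],
  [[0.2, -0.2, 0], [0, 0, 0], 0],
  [[0.2, -0.2, 0], [0, 0, 0], 0],
])

```text
time_s: 10.12
eef_pos: [0.6697, -0.0832, 0.0414]
eef_rot: [0.0, 0.135, 0.991, -0.0]
wrist_force: [0.8, -0.2, -0.2]
opening: -0.002
```

Emit:
move_arm([
  [[0, 0, -0.5], [0, 0, 0], 0],
  [[0, 0, -1.2], [0, 0, 0], 0],
  [[0, 0, -2.0], [0, 0, 0], 0],
  [[0.1, -0.5, -2.0], [0, 0, 0], 0],
  [[0.5, -1.4, -2.0], [0, 0, 0], 0],
  [[0.8, -2.2, -2.0], [0, 0, 0], 0],
  [[0.8, -3.0, -2.0], [0, 0, 0], 0],
  [[0.8, -3.0, -2.0], [0, 0, 0], 0],
])

```text
time_s: 11.12
eef_pos: [0.5754, -0.2466, 0.1619]
eef_rot: [0.001, 0.136, 0.991, -0.001]
wrist_force: [0.3, 0.5, 1.1]
opening: -0.0
```

```bash
python3 - <<'E'
from h import *
fine()
a=cv2.resize(viewer.camera("top")[100:330,220:440],None,fx=2.5,fy=2.5,interpolation=cv2.INTER_CUBIC); cv2.imwrite("pics/t5.png",a)
o=monitor.get_obs();print(o["time_s"],o["eef_pos"])
E
```

```text
top axis [0.5826 0.0236] tabs [ 15.3  60.4 105.3 150.  195.  239.9 285.1 330.1] mod45 [14.9 15.  15.  15.1 15.1 15.3 15.3 15.4] r [0.131 0.131 0.131 0.131 0.131 0.131 0.131 0.131]
pointer 172.5 n 877 thimble 172.7 0.078 err -0.2
top pointer dir 172.48 mean ang 172.45 axis offset from line mm 0.1 thimble [0.5063 0.0358] 170.8 off line mm -2.2
side axis [0.5835 0.0238] tabs [104.9 149.3 195.5 239.7 328.5] mod45 [13.5 14.3 14.7 14.9 15.5] r [0.136 0.134 0.137 0.132 0.135]
pointer 173.1 n 638 thimble 170.3 0.0804 err 2.8
side pointer dir -175.67 mean ang 172.95 axis offset from line mm 33.3 thimble [0.5088 0.0316] 173.71 off line mm 19.6
11.475 [ 0.5764122  -0.24184864  0.16122921]
```

View pics/t5.png

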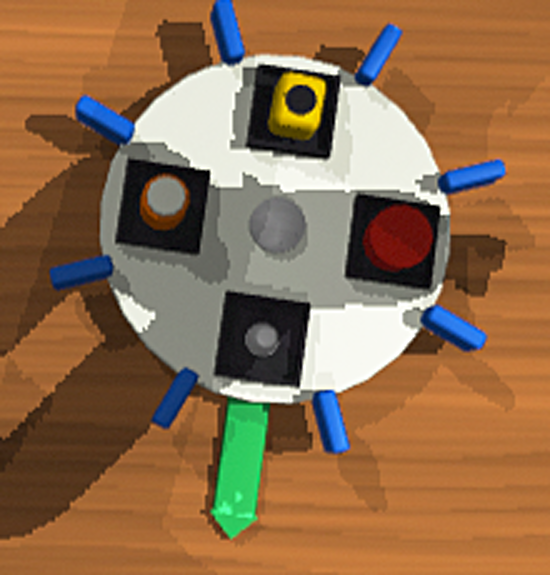

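The crop shows the thimble at (262,338) in the front pocket, in line with the pointer from (250,410) to (235,535). The arm is clear of everything. I'm handing in.

```bash
python3 -c "
from h import *
viewer.camera('top');print(find('top','jug',.06)); print(workorder.hand_in())"
```

```text
[(0.78, array([131.4, 193.9]), array([0.5634, 0.3352, 0.06  ])), (0.32, array([284.2, 181.2]), array([0.589 , 0.1007, 0.06  ]))]
the job is handed in; nothing more can be done
None
```

I turned the carousel about 145° counter-clockwise by pushing one blue tab with the shut fingertips. I then backed off, lifted clear and handed the job in at about 11.6 s; no verdict was reported.

- **Alignment:** in the last top view the thimble pocket's axis was at 172.6° and the pointer at 172.5°. The thimble itself measured 170.8° to 172.7°, so it stands at most about 2 mm off the line within its pocket.
- **Force and contact:** the reported wrist forces stayed below about 2 N. All four things stood upright in their pockets.
- **Jug:** the arm never came near it. The detector's centre for it shifted about 4 pixels (some 6 mm) between the first and last picture. I put that down to detector noise, but did not check further.
- **Disagreement:** the side camera gave a different result. Its pointer-line fit was clearly wrong (axis 33 mm off the line), and its simple angles were 1–3° off. I relied on the top view, whose circle and line fits agreed with each other.

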